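# Swing the pen tray in against the organiser

### The job

The long bamboo pen tray, the one with the round pot of pens at one end, has been left sticking out from the desk organiser. Leave the pot standing where it is and keep the tray down on the shelf: gently push the tray's other end round until that end rests against the plain long side of the organiser. Do not disturb the green glass frog or shove the tray hard into the organiser.

Things in the scene. Friction and masses are not known exactly. Their poses are not given: they have to be found in the camera images.
- pen_tray: Loose bamboo tray, 0.45 kg, 304 mm long: round pot of pens (68 mm wide, 85 high, pens to 135) at one end, the rest straight, 60 wide, 30 high, 7 deep inside. Origin: under the pot's centre at shelf height; x runs to the free end, z up. Stands on the heavy pot and two feet at 255 mm: pushed sideways at 240 mm with 1 to 3 N it turns about the pot. The shorter potless tray (170 mm) and the ruler are bystanders.
- tray_end (a point): Middle of the pen tray's free end: 270 mm from the pot's centre along the tray's x, 15 mm above the shelf; the tray's straight outer sides are 30 mm either side of it. It starts swung 18 to 27 degrees away from the organiser's plain side, towards the robot.
- organiser: Fixed bamboo box, 140 (x) by 360 (y) by 75 mm high, three compartments on top. Origin: under its centre at shelf height. Plain long side: the flat face at its x = -70 mm, facing the robot; pull-out tray with knob at +x. The pot stands 5 to 13 mm off the plain side near its +y end, the free end lies towards -y. With that end resting on it the tray is within 5 degrees of parallel.
- frog: Loose green glass frog, about 65 by 78 mm, 56 mm high, a bystander by the -y end of the organiser, outside the tray's swing. Origin: under its centre at shelf height.

How it is judged:
At the end, for the whole second after the job is handed in: The pen tray lies flat and at rest, its free end within 12 mm of the organiser's plain long side (end's middle within 42 mm of that face), parallel to it within 10 degrees, its pot within 30 mm of where it stood, the frog within 20 mm of where it stood (x of tray_end in the frame of organiser above -0.112 m and angle between the x axis of pen_tray and the y axis of organiser, either way round below 0.175 rad and distance of pen_tray from where it was at the start of the episode below 0.03 m and angle between pen_tray's own z axis and vertical below 0.05 rad and linear speed of pen_tray below 0.02 m/s and angular speed of pen_tray below 0.1 rad/s and distance of frog from where it was at the start of the episode below 0.02 m); the robot touches nothing.
It fails at once if the pot is moved more than 40 mm from its place (distance of pen_tray from where it was at the start of the episode above 0.04 m).
It fails at once if the pen tray is lifted or tipped (free end raised above 35 mm, or tilted more than 6 degrees) (height (world z) of tray_end above 0.035 m or height (world z) of pen_tray above 0.02 m or angle between pen_tray's own z axis and vertical above 0.105 rad).
It fails at once if the tray is shoved hard against the organiser (over 40 N) (contact force between pen_tray and organiser above 40 N).
It fails at once if the frog is pushed more than 20 mm or tipped over (distance of frog from where it was at the start of the episode above 0.02 m or angle between frog's own z axis and vertical above 0.3 rad).
It also fails if it takes over 32 s, if anything falls off the work surface, if the arm or the gripper's body presses on something with over 40 N, if the wrist force passes 120 N, or if a joint passes its speed limit or range.

### The arm

A 6-joint arm with a two-finger parallel gripper is mounted at the origin on the work surface. World frame = base frame: x ahead of the robot, y to its left, z up, the work surface at z = 0. Lengths are in m, angles in rad, forces in N, time in s.
With the tool pointing down it reaches from about 0.25 to 0.725 m from the base axis. Payload 4 kg.
Tool frame: the origin (TCP) lies on the centre line of the jaws, within the pads' length; the fingertips stand 17 mm ahead of it and the grasp point (between the pads) lies 2 mm behind it; z points along the fingers, y is the line along which they close (so a half turn about z gives the same grasp; the last joint's range is limited). The gripper opens to 85 mm and grips with 20 to 120 N. Pads are 22 mm wide; open, the fingers measure 114 mm over their backs; the gripper's body (76 mm by 85 mm) begins 54 mm behind the grasp point. The pads swing forward as they close: fully open they stand 13 mm farther back than shut.
Start: joints at [-1.229, 0.241, 0.005, 1.335, 0, 1.571], TCP at [0.168, -0.471, 0.21] pointing down, gripper open.
Joint ranges: [-2.72, 2.72], [-1.05, 1.87], [-1.09, 1.28], [-1.99, 2.15], [-1.42, 1.44], [-3.14, 3.14]. Speed limits (rad/s): [2.79, 2.79, 3.14, 3.14, 3.14, 3.14].

### API

Orientations are given as a unit quaternion [x, y, z, w].
In Python, from workcell import bot, camera, get_calibration gives the robot as it stands.
- The arm moves only by the tool apply_moves, never from a script. Its argument "steps" is a list of rows, each a list of 3 entries, a list of its own where there are three numbers: the shift along the tool's x, y, z as a fraction of full scale, then the turn, a rotation vector about the tool's x, y, z as a fraction of full scale, then the opening, from 0 (shut) to 1 (fully open). A call has exactly 8 rows; each row shifts and turns the commanded pose from where the row before left it, along the tool's axes as they then stand; what a row does not reach is not made up. Full scale, the value 1, is 20 cm for a shift and pi rad for a turn. A row lasts 1/12 s, in which the tool goes at most 41.7 mm and 7.16 degrees, less where a joint would pass 70% of its speed; a pose out of reach is approached as far as the arm can. A call with a number of a shift or a turn outside -1 to 1 is refused whole. A call with a gripper value outside its range is refused whole. The fingers move at their own pace and stop on an object; the grip force is fixed at half the most. Time passes only in rows, so rows that do not move let the fingers close, or fill a call up. It gives the time, the measured TCP pose, the force, the opening and the grip force at its end, in the units of the state.
- bot.get_obs(): the state, without advancing time (a new reading comes with each control period).
- camera(name): name is "scene" or "top"; returns (picture, depth): 480x640x3 uint8, red, green, blue; 480x640 float32, m along the optical axis (not along the pixel's ray), 0 where there is no reading.
- get_calibration(name): a dict with "fov_y" (degrees; the focal length in pixels is half the picture's height over the tangent of half this angle, whatever the lens; pixels are square), "cx", "cy" (the principal point, pixels), "rvec" (rotation vector, rad) and "tvec" (3), from world to camera coordinates, as OpenCV has them. Camera axes: x right, y down, z forward; pixel columns grow to the right and rows downward; lengths in m; the calibration is good to about 2 mm. A picture is of the moment at which its call begins. get_calibration takes no time and is no camera call.
- bot.job_done(): hands the job in; it is judged then, once.
The state is a dict: "clock": time; "joint_pos": joint angles; "joint_vel": joint speeds; "tau": joint torques, N m; "eef_pos": TCP position; "tool_rot": TCP orientation; "ft_force": force on the tool from outside, world axes, zero at the start; "ft_torque": the same for the moment, N m; "grip_width": finger opening in m; "grasp_force": force on a finger pad.
Only numpy, scipy, OpenCV 4.12 (cv2) and the standard library are available. Lean on these libraries where they do the work, as an engineer would, in place of code of your own. Each camera call takes 0.05 s, during which the arm holds its last target. There are 200 camera calls.

## Working session

There is one attempt and no reset: what is moved stays moved. The work goes in short steps, Python scripts to look and compute and a tool call to move; the robot and the scene stay as the last step left them, time stands still between calls to the robot, and variables do not carry over. Pictures are saved under pics/ and viewed, at most 10 in all, crops included, and the job is handed in when it is done.

Besides the shell and the picture viewer there is one more tool, called after "Request:" by a JSON object that holds its "name" and its "arguments". apply_moves: Moves the arm, as the interface text tells. Its arguments: {"type":"object","properties":{"steps":{"type":"array"}},"required":["steps"]}

```bash
mkdir -p pics
cat > h.py <<'E'
import numpy as np, cv2
from workcell import bot, camera, get_calibration
def cloud(name):
    im,d=camera(name); c=get_calibration(name)
    f=240/np.tan(np.radians(c["fov_y"])/2)
    v,u=np.mgrid[:480,:640]
    P=np.stack([(u-c["cx"])/f*d,(v-c["cy"])/f*d,d],-1)
    R=cv2.Rodrigues(np.array(c["rvec"],float))[0]
    W=(P-np.array(c["tvec"]).ravel())@R
    W[d==0]=np.nan
    return im,W
E
python3 - <<'E'
from h import *
for n in("scene","top"):
    im,W=cloud(n); cv2.imwrite(f"pics/{n}0.png",im[...,::-1]); np.save(n+"0.npy",W)
o=bot.get_obs(); print(o["clock"],o["eef_pos"],o["tool_rot"],o["ft_force"])
E
```

```text
0.1 [ 0.16736946 -0.47051003  0.20930287] [ 9.85431987e-01  1.70067365e-01 -1.63034986e-04 -9.29641102e-04] [0.52566446 0.23855013 0.26948763]
```

View pics/top0.png

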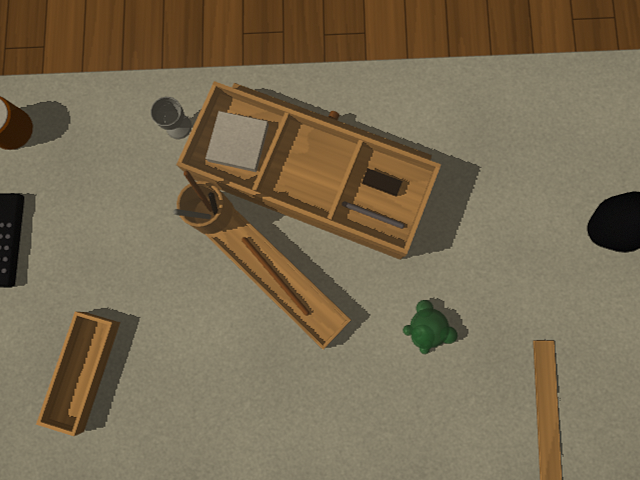

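View pics/scene0.png

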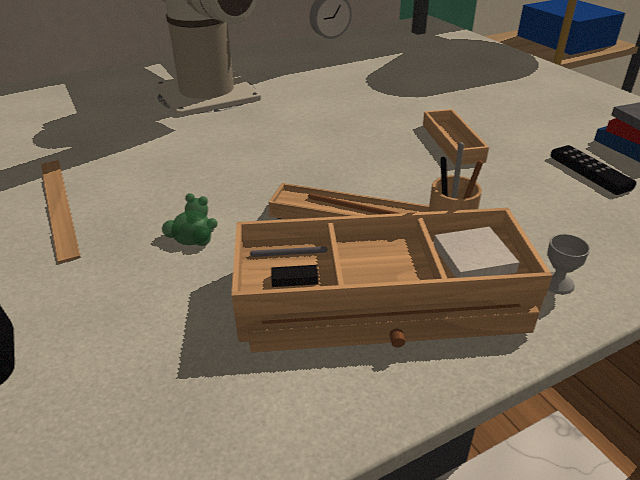

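The top view shows the pot at about (200,203), the free end at about (337,333), the organiser's plain-side edge from (182,163) to (406,257), and the frog at (430,328). The scene view agrees with this. Next I'll turn these into positions.

```bash
cat > m.py <<'E'
from h import *
def measure(W,verb=True):
    v,u=np.mgrid[:480,:640]; z=W[...,2]
    box=(u>170)&(u<445)&(v>75)&(v<262)
    o=W[box&(z>.068)&(z<.082)&~((u<235)&(v>172))][:,:2]
    r=cv2.minAreaRect(o.astype(np.float32)); c=cv2.boxPoints(r)
    return r,c
if __name__=="__main__":
    W=np.load("top0.npy"); v,u=np.mgrid[:480,:640]; z=W[...,2]
    r,c=measure(W); print("org",r,"\n",c)
    t=W[(u>225)&(u<360)&(v>215)&(v<355)&(z>.012)&(z<.04)&(v-215>(u-250)*.6)]
    r2=cv2.minAreaRect(t[:,:2].astype(np.float32)); print("tray",r2,"\n",cv2.boxPoints(r2),np.percentile(t[:,2],[5,50,95]))
    p=W[(u>170)&(u<235)&(v>172)&(v<235)&(z>.078)&(z<.09)]
    print("pot",cv2.minEnclosingCircle(p[:,:2].astype(np.float32)),len(p))
    f=W[(u>395)&(u<470)&(v>290)&(v<360)&(z>.012)]
    print("frog",np.nanmin(f,0),np.nanmax(f,0))
    print("shelf",W[400,300],W[300,200])
E
python3 m.py
```

```text
org ((0.7556643486022949, -0.024011686444282532), (0.3605026602745056, 0.14181573688983917), 66.71014404296875) 
 [[ 0.61926603 -0.16153973]
 [ 0.74952614 -0.21761125]
 [ 0.89206266  0.11351636]
 [ 0.76180255  0.16958788]]
tray ((0.5946434140205383, 0.024929262697696686), (0.2411482185125351, 0.060019221156835556), 44.98021697998047) 
 [[ 0.48814252 -0.03907273]
 [ 0.5305679  -0.08152738]
 [ 0.70114434  0.08893126]
 [ 0.65871894  0.13138591]] [0.02202932 0.02472865 0.03252316]
pot ((0.7068102359771729, 0.1289856731891632), 0.04074588045477867) 586
frog [ 0.47914929 -0.23713116  0.01221713] [ 0.55710781 -0.15974972  0.05948818]
shelf [ 0.4134571  -0.00149445  0.00145925] [ 0.56650073  0.15208948 -0.00073213]
```

Request:
{"name": "apply_moves", "arguments": {"steps": [[[0, 0, 0], [0, 0, -0.026], 0], [[0, 0, 0], [0, 0, -0.026], 0], [[0, 0, 0], [0, 0, -0.026], 0], [[0, 0, 0], [0, 0, -0.026], 0], [[0, 0, 0], [0, 0, -0.026], 0], [[0, 0, 0], [0, 0, -0.026], 0], [[0, 0, 0], [0, 0, -0.026], 0], [[0, 0, 0], [0, 0, -0.026], 0]]}}

```text
clock: 0.77
eef_pos: [0.1674, -0.4707, 0.2096]
tool_rot: [0.878, 0.479, 0.0, -0.001]
ft_force: [-0.3, 1.0, -0.7]
grip_width: 0.0002
grasp_force: 0.0
```

Request:
{"name": "apply_moves", "arguments": {"steps": [[[0.1, 0, 0], [0, 0, 0], 0], [[0.18, 0, 0], [0, 0, 0], 0], [[0.18, 0, 0], [0, 0, 0], 0], [[0.18, 0, 0], [0, 0, 0], 0], [[0.18, 0, 0], [0, 0, 0], 0], [[0.18, 0, 0], [0, 0, 0], 0], [[0.18, 0, 0], [0, 0, 0], 0], [[0.18, 0, 0], [0, 0, 0], 0]]}}

```text
clock: 1.43
eef_pos: [0.3159, -0.2412, 0.2099]
tool_rot: [0.879, 0.477, -0.0, -0.0]
ft_force: [0.8, -0.5, -0.6]
grip_width: 0.0001
grasp_force: 0.0
```

Request:
{"name": "apply_moves", "arguments": {"steps": [[[0.18, 0, 0], [0, 0, 0], 0], [[0.18, 0, 0], [0, 0, 0], 0], [[0.18, 0, 0], [0, 0, 0], 0], [[0.18, 0, 0], [0, 0, 0], 0], [[0.18, 0, 0], [0, 0, 0], 0], [[0.18, 0, 0], [0, 0, 0], 0], [[0.18, 0, 0], [0, 0, 0], 0], [[0.1, 0, 0], [0, 0, 0], 0]]}}

```text
clock: 2.1
eef_pos: [0.465, -0.0117, 0.2096]
tool_rot: [0.878, 0.479, 0.0, -0.0]
ft_force: [0.6, 0.2, -1.2]
grip_width: 0.0001
grasp_force: 0.0
```

Request:
{"name": "apply_moves", "arguments": {"steps": [[[0.13, 0.02, 0], [0, 0, 0], 0], [[0, 0, 0.15], [0, 0, 0], 0], [[0, 0, 0.15], [0, 0, 0], 0], [[0, 0, 0.15], [0, 0, 0], 0], [[0, 0, 0.15], [0, 0, 0], 0], [[0, 0, 0.12], [0, 0, 0], 0], [[0, 0, 0.05], [0, 0, 0], 0], [[0, 0, 0], [0, 0, 0], 0]]}}

```text
clock: 2.77
eef_pos: [0.4779, 0.0049, 0.0528]
tool_rot: [0.879, 0.477, -0.003, -0.002]
ft_force: [0.4, -0.0, -0.3]
grip_width: -0.0002
grasp_force: 0.0
```

Run:
```python
from h import *
im,W=cloud("top"); cv2.imwrite("pics/t1.png",im[100:420,100:500,::-1].repeat(2,0).repeat(2,1)[:600])
```

```text
(no output)
```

View pics/t1.png

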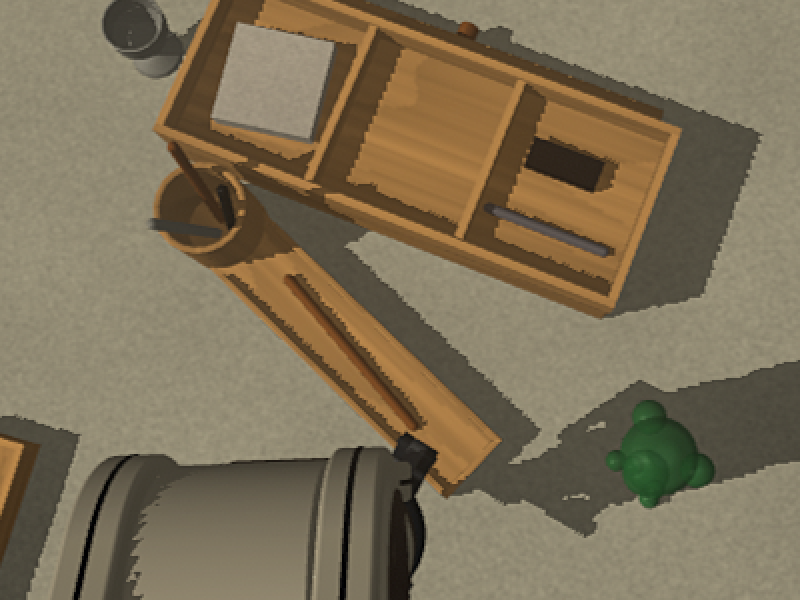

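The view shows the gripper beside the tray near its free end, at crop (415,455), with the frog and pot untouched. The computed gap to the tray's side is about 23 mm, so I'll lower the rest of the way.

Request:
{"name": "apply_moves", "arguments": {"steps": [[[0, 0, 0.03], [0, 0, 0], 0], [[0, 0, 0.03], [0, 0, 0], 0], [[0, 0, 0.03], [0, 0, 0], 0], [[0, 0, 0.02], [0, 0, 0], 0], [[0, 0, 0], [0, 0, 0], 0], [[0, 0, 0], [0, 0, 0], 0], [[0, 0, 0], [0, 0, 0], 0], [[0, 0, 0], [0, 0, 0], 0]]}}

```text
clock: 3.48
eef_pos: [0.4815, 0.0049, 0.0344]
tool_rot: [0.879, 0.477, 0.0, 0.0]
ft_force: [-0.2, -0.2, -0.3]
grip_width: 0.0
grasp_force: 0.0
```

Request:
{"name": "apply_moves", "arguments": {"steps": [[[0, 0, 0.025], [0, 0, 0], 0], [[-0.004, 0.018, 0], [0, 0, 0], 0], [[-0.004, 0.018, 0], [0, 0, 0], 0], [[-0.004, 0.018, 0], [0, 0, 0], 0], [[-0.003, 0.015, 0], [0, 0, 0], 0], [[-0.003, 0.015, 0], [0, 0, 0], 0], [[-0.003, 0.015, 0], [0, 0, 0], 0], [[-0.003, 0.015, 0], [0, 0, 0], 0]]}}

```text
clock: 4.15
eef_pos: [0.498, -0.0118, 0.0291]
tool_rot: [0.879, 0.477, 0.0, 0.0]
ft_force: [0.2, 0.5, -0.2]
grip_width: -0.0003
grasp_force: 0.0
```

Request:
{"name": "apply_moves", "arguments": {"steps": [[[-0.003, 0.015, 0], [0, 0, 0], 0], [[-0.003, 0.015, 0], [0, 0, 0], 0], [[-0.003, 0.015, 0], [0, 0, 0], 0], [[-0.003, 0.015, 0], [0, 0, 0], 0], [[-0.002, 0.015, 0], [0, 0, 0], 0], [[-0.002, 0.015, 0], [0, 0, 0], 0], [[-0.002, 0.015, 0], [0, 0, 0], 0], [[-0.002, 0.015, 0], [0, 0, 0], 0]]}}

```text
clock: 4.82
eef_pos: [0.5159, -0.0281, 0.0291]
tool_rot: [0.879, 0.477, -0.0, -0.0]
ft_force: [-0.5, -0.8, -0.5]
grip_width: -0.0002
grasp_force: 0.0
```

Run:
```python
from h import *
im,W=cloud("top"); cv2.imwrite("pics/t2.png",im[100:400,100:500,::-1].repeat(2,0).repeat(2,1)[:600]); np.save("t2.npy",W)
im,W=cloud("scene"); cv2.imwrite("pics/s2.png",im[...,::-1])
print(bot.get_obs()["eef_pos"],bot.get_obs()["ft_force"])
```

```text
[ 0.51620822 -0.02826018  0.02915975] [0.3717601  0.5900162  0.06016629]
```

View pics/t2.png

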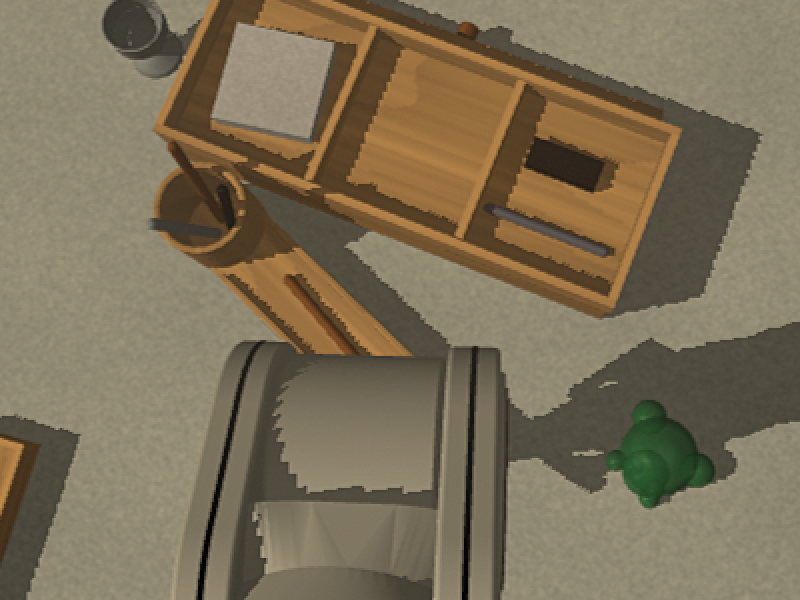

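The arm now hides the tray's end from above, with only the part near the pot visible, so I'll check the tray's angle in the side view.

View pics/s2.png

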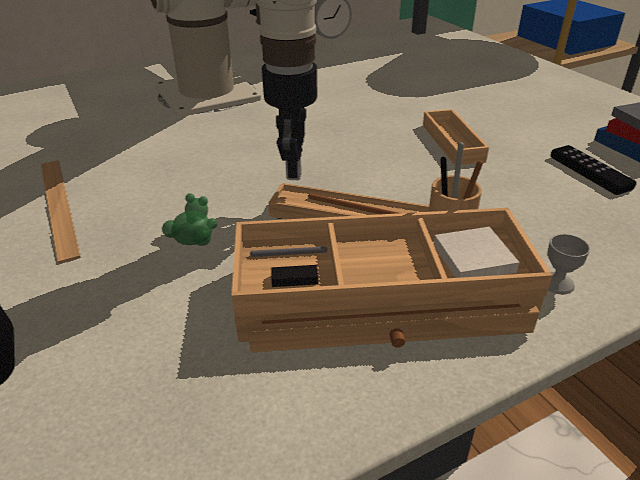

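```bash
cat > ang.py <<'E'
from h import *
def edge(W):
    # robot-side rim of the tray: per along-tray bin, min n among z 0.027..0.034
    P=np.array([.700,.1305]); e=np.array([-.7071,-.7071]); n=np.array([.7071,-.7071])
    D=W[...,:2]-P; s=D@e; t=D@n; z=W[...,2]
    m=(z>.02)&(z<.036)&(s>.04)&(s<.28)&(abs(t)<.16)
    for a in np.arange(.05,.27,.02):
        q=m&(abs(s-a)<.01)
        if q.sum()>5: print(round(a,2),np.percentile(t[q],[1,99]).round(4),q.sum())
import sys; edge(np.load(sys.argv[1]))
E
python3 ang.py top0.npy; echo; python3 ang.py t2.npy
```

```text
0.05 [-0.0295  0.067 ] 518
0.07 [-0.0289  0.0746] 525
0.09 [-0.0291  0.0831] 525
0.11 [-0.0294  0.0905] 547
0.13 [-0.0297  0.0985] 538
0.15 [-0.0288  0.1066] 549
0.17 [-0.0291  0.1151] 553
0.19 [-0.0294  0.1226] 560
0.21 [-0.0296  0.1303] 577
0.23 [-0.0289  0.1385] 563
0.25 [-0.0291  0.1461] 581
0.27 [-0.0293  0.0583] 277

0.05 [-0.0288  0.067 ] 523
0.07 [-0.0289  0.0742] 518
0.09 [-0.0291  0.0826] 530
0.11 [-0.0273  0.0907] 518
0.13 [-0.0193  0.0988] 406
0.15 [-0.0019  0.1073] 258
0.17 [0.015  0.1168] 101
0.19 [0.1173 0.1244] 23
0.21 [0.125  0.1326] 25
0.23 [0.1331 0.1408] 23
0.25 [0.141  0.1481] 22
```

Run:
```python
from h import *
im,W=cloud("scene")
for v in (110,130,150,160,168,174,178,182): print(v,[W[v,u].round(3).tolist() for u in (286,292,297)])
P=np.array([.700,.1305]); e=np.array([-.7071,-.7071]); n=np.array([.7071,-.7071])
v,u=np.mgrid[:480,:640]
m=(u>280)&(u<306)&(v>145)&(v<181)&(W[...,2]>.008)
s=W[m]; g=im[m].astype(int); k=(g.max(1)-g.min(1)<14); s=s[k]
print(s.min(0),s.max(0)); t=(s[:,:2]-P)@n; print("n",t.min(),t.max())
# tray rim
m=(u>270)&(u<310)&(v>183)&(v<200); print("rim",W[184,284],W[190,278])
```

```text
110 [[0.547, -0.05, 0.177], [0.551, -0.042, 0.177], [0.537, -0.028, 0.169]]
130 [[0.553, -0.054, 0.151], [0.551, -0.044, 0.148], [0.545, -0.033, 0.143]]
150 [[0.553, -0.055, 0.121], [0.565, -0.051, 0.125], [0.557, -0.04, 0.119]]
160 [[0.518, -0.04, 0.084], [0.541, -0.041, 0.095], [0.547, -0.036, 0.097]]
168 [[0.519, -0.041, 0.071], [0.523, -0.034, 0.071], [0.529, -0.028, 0.073]]
174 [[0.515, -0.04, 0.059], [0.524, -0.034, 0.061], [0.53, -0.029, 0.063]]
178 [[0.433, -0.005, -0.0], [0.519, -0.032, 0.052], [0.526, -0.027, 0.054]]
182 [[0.444, -0.01, -0.001], [0.45, -0.001, -0.001], [0.454, 0.006, -0.0]]
[ 0.51241715 -0.06700625  0.04856572] [ 0.57283698 -0.01539764  0.13491063]
n -0.02499215008297975 0.04348254944366649
rim [ 0.49620437 -0.03626875  0.03004997] [ 0.50713665 -0.05165404  0.0293808 ]
```

Run:
```python
import cv2
im=cv2.imread("pics/s2.png")[90:230,230:430]
cv2.imwrite("pics/s2z.png",cv2.resize(im,None,fx=4,fy=4,interpolation=cv2.INTER_NEAREST))
from workcell import bot; o=bot.get_obs(); print(o)
```

```text
{'clock': 4.9667, 'joint_pos': array([-5.44195183e-02,  4.25032885e-01, -2.38984093e-01,  9.06717381e-01,
        6.15652885e-05,  2.09218311e+00]), 'joint_vel': array([ 0.00563718, -0.0039834 , -0.00832754,  0.00292255,  0.00078624,
        0.00161243]), 'tau': array([-8.93749483e-02, -4.13393605e+01,  2.08438736e+01, -3.84322763e-02,
       -1.16383476e-02, -6.30925235e-03]), 'eef_pos': array([ 0.51584213, -0.0280796 ,  0.02909485]), 'tool_rot': array([ 8.78780762e-01,  4.77225702e-01,  4.25233399e-05, -9.96670649e-06]), 'ft_force': array([-0.37643939, -0.08496357,  0.78007635]), 'ft_torque': array([-0.02783452,  0.01890187,  0.01661922]), 'grasp_force': 0.0, 'grip_width': -6.100520545508773e-05}
```

View pics/s2z.png

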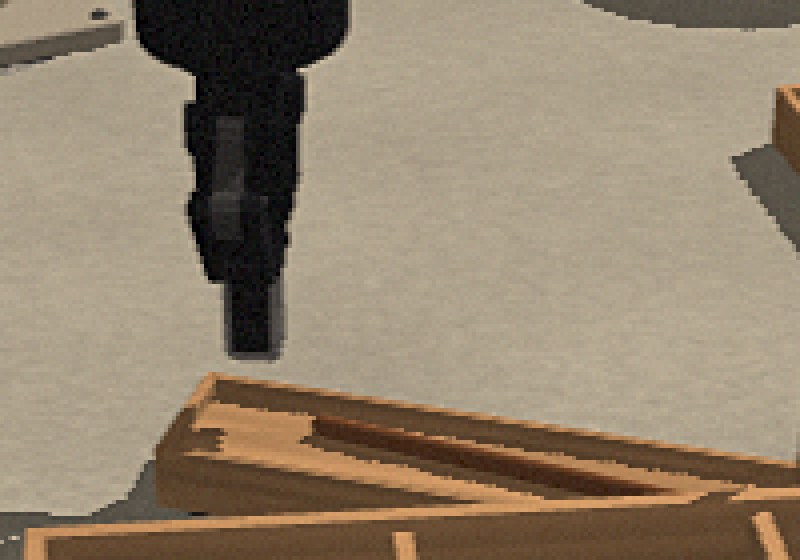

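The zoom shows the fingertips at about (255,355), well above the shelf and hovering over the tray's rim. In depth the tip is at z ≈ 0.049, against 0.012 from the reported pose, so the reported height is about 37 mm too low. The tray hasn't moved. I'll back off, lower by what the picture shows, and check again.

Request:
{"name": "apply_moves", "arguments": {"steps": [[[0.011, -0.06, 0], [0, 0, 0], 0], [[0.011, -0.06, 0], [0, 0, 0], 0], [[0.011, -0.06, 0], [0, 0, 0], 0], [[0.011, -0.06, 0], [0, 0, 0], 0], [[0, 0, 0.05], [0, 0, 0], 0], [[0, 0, 0.05], [0, 0, 0], 0], [[0, 0, 0.04], [0, 0, 0], 0], [[0, 0, 0], [0, 0, 0], 0]]}}

```text
clock: 5.63
eef_pos: [0.4782, 0.0062, -0.0003]
tool_rot: [0.879, 0.478, -0.001, -0.001]
ft_force: [-1.3, 0.3, -0.3]
grip_width: 0.0001
grasp_force: 0.0
```

Run:
```python
from h import *
im,W=cloud("scene")
cv2.imwrite("pics/s3.png",cv2.resize(im[90:230,230:430,::-1],None,fx=4,fy=4,interpolation=cv2.INTER_NEAREST))
o=bot.get_obs(); x,y=o["eef_pos"][:2]; print(o["eef_pos"],o["ft_force"])
v,u=np.mgrid[:480,:640]
m=(np.hypot(W[...,0]-x,W[...,1]-y)<.03)&(W[...,2]>.006)&(W[...,2]<.1)
s=W[m]; print(len(s)); q=s[np.argsort(s[:,2])][:8]; print(q.round(3),s.mean(0))
```

```text
[4.78849068e-01 5.96731562e-03 3.91733665e-04] [ 0.0843226  -0.48233813 -0.18009031]
389
[[ 0.482  0.004  0.021]
 [ 0.481  0.001  0.021]
 [ 0.48  -0.001  0.021]
 [ 0.487  0.011  0.021]
 [ 0.479  0.002  0.021]
 [ 0.487  0.009  0.022]
 [ 0.48  -0.004  0.022]
 [ 0.481 -0.003  0.022]] [0.48949776 0.00324273 0.05442342]
```

View pics/s3.png

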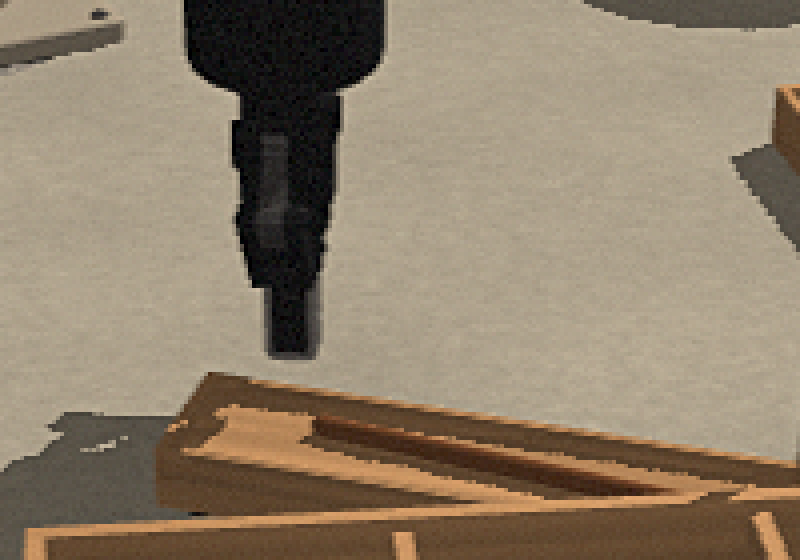

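The tip is now at z ≈ 0.021 in front of the tray's near side, at crop (292,355). That confirms the constant height offset. I'll lower 8 mm more and start pushing.

Request:
{"name": "apply_moves", "arguments": {"steps": [[[0, 0, 0.03], [0, 0, 0], 0], [[0, 0, 0.01], [0, 0, 0], 0], [[-0.004, 0.018, 0], [0, 0, 0], 0], [[-0.004, 0.018, 0], [0, 0, 0], 0], [[-0.004, 0.018, 0], [0, 0, 0], 0], [[-0.003, 0.015, 0], [0, 0, 0], 0], [[-0.003, 0.015, 0], [0, 0, 0], 0], [[-0.003, 0.015, 0], [0, 0, 0], 0]]}}

```text
clock: 6.35
eef_pos: [0.495, -0.0091, -0.0068]
tool_rot: [0.879, 0.477, 0.0, 0.0]
ft_force: [0.3, -0.7, 0.5]
grip_width: -0.0002
grasp_force: 0.0
```

Request:
{"name": "apply_moves", "arguments": {"steps": [[[-0.003, 0.015, 0], [0, 0, 0], 0], [[-0.003, 0.015, 0], [0, 0, 0], 0], [[-0.003, 0.015, 0], [0, 0, 0], 0], [[-0.003, 0.015, 0], [0, 0, 0], 0], [[-0.002, 0.015, 0], [0, 0, 0], 0], [[-0.002, 0.015, 0], [0, 0, 0], 0], [[-0.002, 0.015, 0], [0, 0, 0], 0], [[-0.002, 0.015, 0], [0, 0, 0], 0]]}}

```text
clock: 7.02
eef_pos: [0.5127, -0.0255, -0.0071]
tool_rot: [0.879, 0.477, -0.0, 0.0]
ft_force: [-1.8, 0.4, 0.1]
grip_width: -0.0003
grasp_force: 0.7
```

Run:
```python
from h import *
im,W=cloud("scene")
a=cv2.imread("pics/s3.png")
cv2.imwrite("pics/s4.png",cv2.resize(im[90:230,230:430,::-1],None,fx=4,fy=4,interpolation=cv2.INTER_NEAREST))
```

```text
(no output)
```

View pics/s4.png

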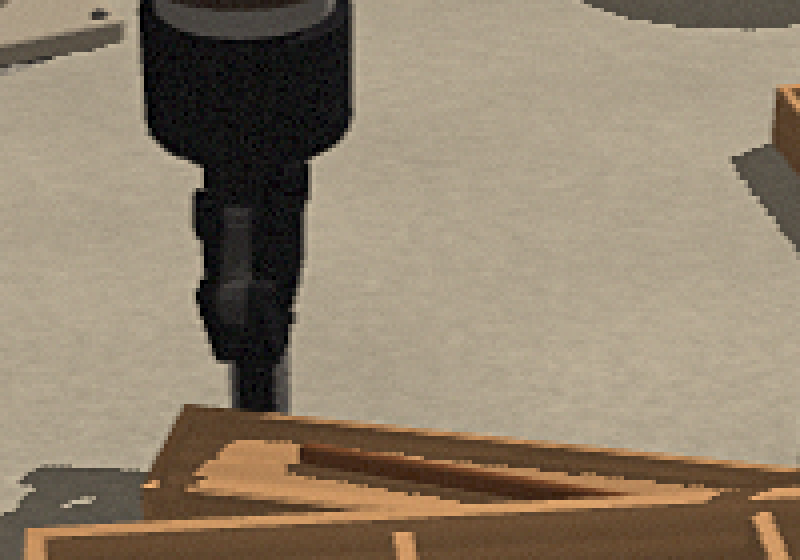

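The finger is against the tray's side at about (260,410) and the free end is turning as intended, with about 1.8 N on the tool. I'll keep following the arc.

Request:
{"name": "apply_moves", "arguments": {"steps": [[[-0.004, 0.015, 0], [0, 0, 0], 0], [[-0.004, 0.015, 0], [0, 0, 0], 0], [[-0.004, 0.015, 0], [0, 0, 0], 0], [[-0.004, 0.015, 0], [0, 0, 0], 0], [[-0.004, 0.015, 0], [0, 0, 0], 0], [[-0.003, 0.015, 0], [0, 0, 0], 0], [[-0.003, 0.015, 0], [0, 0, 0], 0], [[-0.003, 0.015, 0], [0, 0, 0], 0]]}}

```text
clock: 7.73
eef_pos: [0.5298, -0.0431, -0.0068]
tool_rot: [0.879, 0.477, 0.0, -0.0]
ft_force: [-0.6, 1.4, 0.7]
grip_width: 0.0001
grasp_force: 0.7
```

Request:
{"name": "apply_moves", "arguments": {"steps": [[[-0.003, 0.015, 0], [0, 0, 0], 0], [[-0.003, 0.015, 0], [0, 0, 0], 0], [[-0.002, 0.015, 0], [0, 0, 0], 0], [[-0.002, 0.015, 0], [0, 0, 0], 0], [[-0.002, 0.015, 0], [0, 0, 0], 0], [[-0.002, 0.015, 0], [0, 0, 0], 0], [[-0.001, 0.015, 0], [0, 0, 0], 0], [[-0.001, 0.015, 0], [0, 0, 0], 0]]}}

```text
clock: 8.4
eef_pos: [0.5478, -0.059, -0.0069]
tool_rot: [0.879, 0.477, -0.0, -0.0]
ft_force: [-1.7, 1.2, 0.5]
grip_width: 0.0002
grasp_force: 1.3
```

```bash
python3 - <<'E'
from h import *
im,W=cloud("top"); np.save("t5.npy",W)
im2,W2=cloud("scene")
cv2.imwrite("pics/s5.png",np.vstack([cv2.resize(im2[90:250,150:550,::-1],None,fx=2,fy=2),cv2.resize(im[100:240,100:500,::-1],None,fx=2,fy=2)]))
E
python3 ang.py t5.npy|head -5
```

```text
0.05 [-0.0165  0.0668] 543
0.07 [-0.0103  0.075 ] 546
0.09 [-0.0046  0.0828] 499
0.11 [0.0004 0.0919] 109
0.13 [0.0741 0.1006] 22
```

View pics/s5.png

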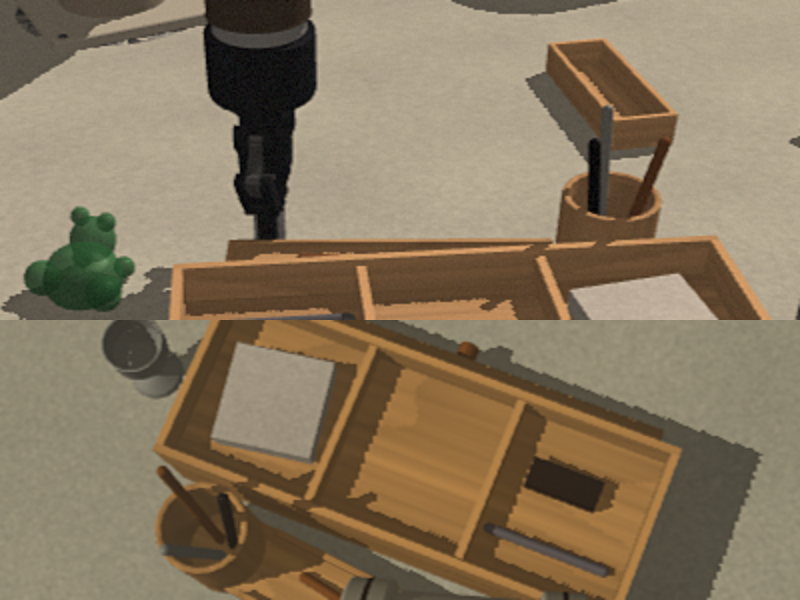

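The tray has turned about 16° with the pot in place, the frog untouched, and the finger still on its side. About 34 mm of arc remains, so I'll go slower.

Request:
{"name": "apply_moves", "arguments": {"steps": [[[-0.001, 0.014, 0], [0, 0, 0], 0], [[-0.001, 0.014, 0], [0, 0, 0], 0], [[-0.001, 0.014, 0], [0, 0, 0], 0], [[-0.001, 0.014, 0], [0, 0, 0], 0], [[-0.001, 0.013, 0], [0, 0, 0], 0], [[0, 0.012, 0], [0, 0, 0], 0], [[0, 0.012, 0], [0, 0, 0], 0], [[0, 0.012, 0], [0, 0, 0], 0]]}}

```text
clock: 9.17
eef_pos: [0.565, -0.0712, -0.0069]
tool_rot: [0.879, 0.477, -0.0, -0.0]
ft_force: [-2.2, 0.9, 0.5]
grip_width: 0.0001
grasp_force: 1.0
```

Request:
{"name": "apply_moves", "arguments": {"steps": [[[0, 0.005, 0], [0, 0, 0], 0], [[0, 0.005, 0], [0, 0, 0], 0], [[0, 0.005, 0], [0, 0, 0], 0], [[0, 0.005, 0], [0, 0, 0], 0], [[0, 0.005, 0], [0, 0, 0], 0], [[0, 0.005, 0], [0, 0, 0], 0], [[0, 0.005, 0], [0, 0, 0], 0], [[0, 0, 0], [0, 0, 0], 0]]}}

```text
clock: 9.83
eef_pos: [0.5711, -0.075, -0.0069]
tool_rot: [0.879, 0.477, 0.0, 0.0]
ft_force: [-1.2, 2.1, 0.6]
grip_width: -0.0004
grasp_force: 0.6
```

```bash
python3 - <<'E'
from h import *
im,W=cloud("top"); np.save("t6.npy",W); print(bot.get_obs()["ft_force"])
E
python3 ang.py t6.npy|head -5
```

```text
[-1.30589777  0.50738822 -0.27543412]
0.05 [-0.0115  0.0664] 561
0.07 [-0.0033  0.0752] 576
0.09 [0.0049 0.0799] 568
0.11 [0.013  0.0653] 346
0.13 [0.0207 0.0388] 56
```

Request:
{"name": "apply_moves", "arguments": {"steps": [[[0, 0.004, 0], [0, 0, 0], 0], [[0, 0.004, 0], [0, 0, 0], 0], [[0, 0.004, 0], [0, 0, 0], 0], [[0, 0.004, 0], [0, 0, 0], 0], [[0, 0.004, 0], [0, 0, 0], 0], [[0, 0.004, 0], [0, 0, 0], 0], [[0, 0.004, 0], [0, 0, 0], 0], [[0, 0, 0], [0, 0, 0], 0]]}}

```text
clock: 10.55
eef_pos: [0.5738, -0.0768, -0.0071]
tool_rot: [0.879, 0.478, -0.001, -0.002]
ft_force: [-3.8, 5.7, 3.5]
grip_width: -0.0001
grasp_force: 3.3
```

Request:
{"name": "apply_moves", "arguments": {"steps": [[[0, 0.003, 0], [0, 0, 0], 0], [[0, 0.003, 0], [0, 0, 0], 0], [[0, 0, 0], [0, 0, 0], 0], [[0, 0, 0], [0, 0, 0], 0], [[0, 0, 0], [0, 0, 0], 0], [[0, 0, 0], [0, 0, 0], 0], [[0, 0, 0], [0, 0, 0], 0], [[0, 0, 0], [0, 0, 0], 0]]}}

```text
clock: 11.22
eef_pos: [0.5739, -0.0768, -0.0071]
tool_rot: [0.878, 0.478, -0.001, -0.003]
ft_force: [-7.0, 7.7, 5.1]
grip_width: -0.0
grasp_force: 4.4
```

```bash
python3 - <<'E'
from h import *
im,W=cloud("top"); np.save("t6.npy",W); print(bot.get_obs()["ft_force"])
E
python3 ang.py t6.npy|head -5
```

```text
[-5.8685075   6.34811048  5.93879931]
0.05 [-0.0109  0.066 ] 565
0.07 [-0.0026  0.075 ] 572
0.09 [0.006 0.081] 583
0.11 [0.015  0.0741] 402
0.13 [0.0222 0.0492] 89
```

The force rose to about 10 N with no further motion, so the end is resting on the organiser. I'll back off and lift clear.

Request:
{"name": "apply_moves", "arguments": {"steps": [[[0, -0.01, 0], [0, 0, 0], 0], [[0, -0.02, 0], [0, 0, 0], 0], [[0, -0.05, 0], [0, 0, 0], 0], [[0, -0.08, 0], [0, 0, 0], 0], [[0, -0.1, 0], [0, 0, 0], 0], [[0, -0.1, 0], [0, 0, 0], 0], [[0, 0, 0], [0, 0, 0], 0], [[0, 0, -0.1], [0, 0, 0], 0]]}}

```text
clock: 11.93
eef_pos: [0.5127, -0.0393, 0.0103]
tool_rot: [0.879, 0.478, -0.003, -0.001]
ft_force: [-0.2, 0.2, -0.6]
grip_width: 0.0001
grasp_force: 0.0
```

Request:
{"name": "apply_moves", "arguments": {"steps": [[[0, 0, -0.18], [0, 0, 0], 0], [[0, 0, -0.18], [0, 0, 0], 0], [[0, 0, -0.18], [0, 0, 0], 0], [[0, 0, -0.18], [0, 0, 0], 0], [[0, -0.1, -0.1], [0, 0, 0], 0], [[0, -0.18, 0], [0, 0, 0], 0], [[0, -0.18, 0], [0, 0, 0], 0], [[0, -0.1, 0], [0, 0, 0], 0]]}}

```text
clock: 12.6
eef_pos: [0.4208, 0.022, 0.178]
tool_rot: [0.879, 0.477, 0.001, 0.001]
ft_force: [-0.9, 0.2, 0.3]
grip_width: 0.0001
grasp_force: 0.0
```

Request:
{"name": "apply_moves", "arguments": {"steps": [[[-0.1, 0, 0], [0, 0, 0], 0], [[-0.18, 0, 0], [0, 0, 0], 0], [[-0.18, 0, 0], [0, 0, 0], 0], [[-0.18, 0, 0], [0, 0, 0], 0], [[-0.18, 0, 0], [0, 0, 0], 0], [[-0.1, 0, 0], [0, 0, 0], 0], [[0, 0, 0], [0, 0, 0], 0], [[0, 0, 0], [0, 0, 0], 0]]}}

```text
clock: 13.27
eef_pos: [0.3224, -0.1344, 0.1777]
tool_rot: [0.88, 0.476, 0.001, 0.001]
ft_force: [0.8, 0.8, 0.6]
grip_width: 0.0004
grasp_force: 0.0
```

Run:
```python
from h import *
im,W=cloud("top"); np.save("t7.npy",W); cv2.imwrite("pics/t7.png",im[...,::-1])
c=np.array([.7557,-.024]); a=np.radians(66.71); yh=np.array([np.cos(a),np.sin(a)]); xh=np.array([np.sin(a),-np.cos(a)])
D=W[...,:2]-c; X=D@xh; Y=D@yh; z=W[...,2]
m=(X>-.18)&(X<-.072)&(Y<.09)&(Y>-.2)&(z>.012)&(z<.036)
r=cv2.minAreaRect(np.stack([X[m],Y[m]],1).astype(np.float32)); print(r); print(cv2.boxPoints(r).round(4),np.percentile(z[m],[5,95,99]))
v,u=np.mgrid[:480,:640]
p=W[(u>170)&(u<235)&(v>172)&(v<235)&(z>.078)&(z<.09)]; print("pot",cv2.minEnclosingCircle(p[:,:2].astype(np.float32)))
f=W[(u>395)&(u<470)&(v>290)&(v<360)&(z>.012)]; print("frog",np.nanmin(f,0),np.nanmax(f,0))
```

```text
((-0.10553015768527985, -0.030599623918533325), (0.060375820845365524, 0.2434995174407959), 2.4425976276397705)
[[-0.1409  0.0898]
 [-0.1305 -0.1535]
 [-0.0702 -0.151 ]
 [-0.0806  0.0923]] [0.02185939 0.03254659 0.03386727]
pot ((0.7049210071563721, 0.12067774683237076), 0.04262407496571541)
frog [ 0.47900958 -0.23702472  0.01204715] [ 0.55708886 -0.15952775  0.05961761]
```

View pics/t7.png

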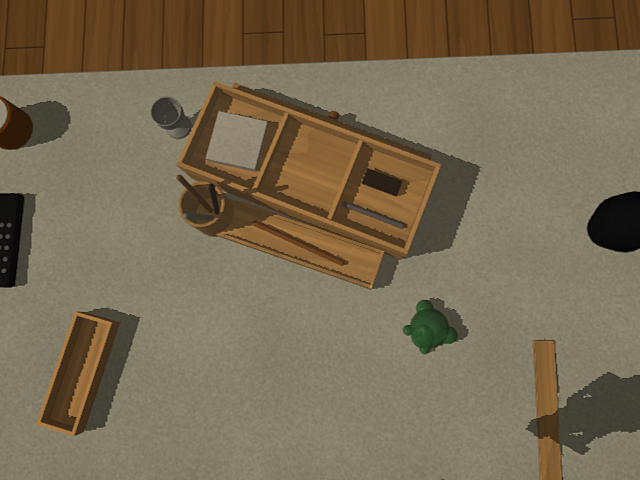

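The top view shows the tray lying along the plain side with its free end at about (380,270), and the frog still at (430,328). The end's middle is at x = -0.100 in the organiser frame, the tray is 2.4° off parallel, the pot has moved about 3 mm, and the arm is clear.

```bash
python3 -c "
from workcell import bot; print(bot.job_done())"
```

```text
the job is handed in; nothing more can be done
None
```

The tray's free end now rests against the organiser's plain side, 2.4° off parallel; the pot moved about 3 mm, the frog did not move, and the job was handed in at about 13 s with no verdict returned.

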